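# Count along the tea rack and push the tin into the third gap

## Robot

A 6-joint arm with a two-finger parallel gripper is mounted at the origin on the work surface. World frame = base frame: x ahead of the robot, y to its left, z up, the work surface at z = 0. Lengths are in m, angles in rad, forces in N, time in s.
With the tool pointing down it reaches from about 0.35 to 0.775 m from the base axis. Payload 5.5 kg.
Tool frame: the origin (TCP) lies at the very end of the fingers, on their centre line; the grasp point (between the pads) lies 19 mm behind it (env.grip_depth is the distance from the TCP to the grasp point, in m); z points along the fingers, y is the direction in which the jaws open and shut (so a half turn about z gives the same grasp; the last joint's range is limited). The gripper opens to 85 mm and grips with 20 to 120 N. Pads are 22 mm wide; open, the fingers measure 114 mm over their backs; the gripper's body (76 mm by 85 mm) begins 54 mm behind the grasp point. The pads swing forward as they close: fully open they stand 13 mm farther back than shut.
Start: joints at [-1.392, 0.313, 0.046, 1.304, 0, 1.431], TCP at [0.18, -0.546, 0.231] pointing down, gripper open.
Joint ranges: [-2.76, 2.76], [-0.86, 1.69], [-1.03, 1.26], [-2.2, 2.34], [-1.47, 1.5], [-3.14, 3.14]. Speed limits (rad/s): [2.57, 2.57, 3.14, 3.14, 3.14, 3.14].

## Interface

Orientations are given as a unit quaternion [w, x, y, z].
In Python, from workcell import env gives the robot as it stands.
- The arm moves only by the tool step_arm, never from a script. Its argument "series" is a list of rows, each a list of 3 entries, a list of its own where there are three numbers: the shift along the world's x, y, z in cm, then the turn about the world's z in rad, then the closure in counts, from 0 (fully open) to 255 (shut). A call has 1 to 5 rows; each row is the pose to reach, as a shift and turn from the pose measured when the call began; what a row does not reach only later rows make up. A row lasts 1/8 s, in which the tool goes at most 62.5 mm and 10.7 degrees, less where a joint would pass 70% of its speed; a pose out of reach is approached as far as the arm can. A call with a gripper value outside its range is refused whole. The fingers move at their own pace and stop on an object; "newtons" is the grip in N (left out, the last holds). Time passes only in rows, so rows that repeat a pose let the fingers close. It gives the time, the measured TCP pose, the force and the opening at its end, in the units of the state.
- env.get_state(): the state, without advancing time (a new reading comes with each control period).
- env.read_camera(name): name is "scene" or "top"; returns a dict with "frame" (384x512x3 uint8, red, green, blue), "vertical_fov" (degrees; the focal length in pixels is half the picture's height over the tangent of half this angle, whatever the lens; pixels are square), "cx", "cy" (the principal point, pixels), "dist_coeffs" ([k1, k2, p1, p2, k3] as OpenCV has them; the pictures are not rectified), "camera_from_world" (4x4, takes a point from world to camera coordinates). Camera axes: x right, y down, z forward; pixel columns grow to the right and rows downward; lengths in m; the calibration is good to about 2 mm. A picture is of the moment at which its call begins. There is no depth.
- env.hand_in(): hands the job in, once; it reports no verdict.
The state is a dict: "clock": time; "joint_pos": joint angles; "qvel": joint speeds; "tau": joint torques, N m; "tcp_pos": TCP position; "orientation": TCP orientation; "wrist_force": force on the tool from outside, world axes, zero at the start; "ft_torque": the same for the moment, N m; "finger_gap": finger opening in m.
Only numpy, scipy, OpenCV 4.12 (cv2) and the standard library are available. Lean on these libraries where they do the work, as an engineer would, in place of code of your own. Each camera call takes 0.05 s, during which the arm holds its last target.

## Task

With the gripper shut, start at the orange post and run a fingertip along the sprung metal rail at the back of the tea rack, keeping it pressed down a little as you pass the first gap and the second, and stop at the third. Then push the loose mint-green tea tin, without lifting or tipping it, along the counter into that third gap until it is fully home against the back of the rack. Leave the other tins and everything else on the counter where they stand, and finish clear of everything.

Things in the scene. Friction and masses are not known exactly. Their poses are not given: they have to be found in the camera images.
- rack: Fixed charcoal rack, no floor: tins slide on the counter. Origin: on the counter, middle of the front mouth line; x points into the gaps (away from the robot), y along the rack. 7 fins, 5 mm thick, 38 high, from x=0 to the back wall's face at x=70 mm (wall 52 high, 20 thick). 6 gaps 42 mm wide, middles at y = +-23.5, +-70.5, +-117.5 mm. Every gap counts, filled or empty.
- rail (a joint): How far the rail is pressed down, m: 0 up, 0.008 fully down. Aluminium bar 274 mm long (along rack y), 20 wide, 10 thick, above the back wall, a dark line across it over each inner fin. It sinks level wherever pressed: 1.2 N starts it, 3.6 N holds it fully down; it springs back up. 3 to 5 mm down is a good press.
- rail_mid (a point): Middle of the rail's top face, 71 mm above the counter when the rail is up; 80 mm behind the rack's mouth line (rack x = 80 mm, y = 0). Sinks with the rail.
- start_post: Orange round-headed post, 26 mm across and 73 mm high, fixed beside one end of the rail (rack x = 80 mm, y = 163 or -163 mm, drawn anew each time). Counting starts at this end: the gap nearest to it is the first. Origin at its foot.
- far_post: White post of the same shape beside the other end of the rail. Origin at its foot.
- mint_tin: Mint-green rigid tea tin, 76 mm long (its x), 34 wide (its y), 44 high, rounded upright edges (6 mm radius), about 0.12 kg, loose on the counter in front of the rack, its x roughly along rack x. Origin: centre of its underside. Slides if pushed low, under half-way up. Home: leading face against the back wall, centre at rack x = 32 mm, near end standing 6 mm out of the mouth.
- pink_tin: Pink tea tin of the same size, loose, already home in one of the other gaps (never the third). Leave it. Origin at the centre of its underside.
- yellow_tin: Yellow tea tin of the same size, loose, already home in another gap (never the third). Leave it. Origin at the centre of its underside.
- mug: White mug, 80 mm across, 95 mm high, loose, left of the rack. Leave it. Origin at the centre of its underside.
- cup: Brown cardboard-coloured cup, 76 mm across, 85 mm high, loose, left of the rack. Leave it. Origin at the centre of its underside.
- bowl: Blue bowl, 90 mm across, 45 mm high, loose, right of the tin, nearer the robot. Leave it. Origin at the centre of its underside.
- sugar_jar: Amber glass jar with a steel cap, 72 mm across, 120 mm high, loose, right of the rack. Leave it. Origin at the centre of its underside.
- spoon: Steel spoon, 140 mm long, lying loose on the right. Leave it. Origin near its middle.
Mind the look-alikes: they are no part of the job. Of the things that look like the mint_tin, the smallest one is meant.

How it is judged:
On the way, in this order (a step that is already met when the one before it is completed fails the run):
1. a fingertip presses the rail down (over 1.5 mm) at the first gap, counted from the orange post (within 18 mm of its middle) (value of joint rail above 0.0015 m and ((y of start_post in the frame of rack above 0 m and y of the grasp point in the frame of rack between 0.0995 and 0.1355 m) or (not (y of start_post in the frame of rack above 0 m) and y of the grasp point in the frame of rack between -0.1355 and -0.0995 m))), for 0.1 s.
2. a fingertip presses the rail down (over 1.5 mm) at the second gap, counted from the orange post (within 18 mm of its middle) (value of joint rail above 0.0015 m and ((y of start_post in the frame of rack above 0 m and y of the grasp point in the frame of rack between 0.0525 and 0.0885 m) or (not (y of start_post in the frame of rack above 0 m) and y of the grasp point in the frame of rack between -0.0885 and -0.0525 m))), for 0.1 s.
3. a fingertip presses the rail down (over 1.5 mm) at the third gap, counted from the orange post (within 18 mm of its middle) (value of joint rail above 0.0015 m and ((y of start_post in the frame of rack above 0 m and y of the grasp point in the frame of rack between 0.0055 and 0.0415 m) or (not (y of start_post in the frame of rack above 0 m) and y of the grasp point in the frame of rack between -0.0415 and -0.0055 m))), for 0.1 s.
4. the mint-green tin stands home in the third gap (x of mint_tin in the frame of rack between 0.027 and 0.036 m and ((y of start_post in the frame of rack above 0 m and y of mint_tin in the frame of rack between 0.0155 and 0.0315 m) or (not (y of start_post in the frame of rack above 0 m) and y of mint_tin in the frame of rack between -0.0315 and -0.0155 m)) and angle between the x axis of mint_tin and the x axis of rack, either way round below 0.12 rad and angle between mint_tin's own z axis and vertical below 0.08 rad and height (world z) of mint_tin below 0.005 m), for 0.2 s.
At the end, for the whole second after the job is handed in: The mint-green tin stands upright on the counter in the third gap from the orange post, within 5 mm of the back wall, along the gap and at rest; the rail is up again (all of step 4 and linear speed of mint_tin below 0.01 m/s and value of joint rail below 0.001 m); the robot touches nothing.
It fails at once if the mint-green tin is lifted (over 10 mm) or tipped (over 0.3 rad) (height (world z) of mint_tin above 0.01 m or angle between mint_tin's own z axis and vertical above 0.3 rad).
It fails at once if the rail is pressed more than 35 mm past the middle of the third gap (value of joint rail above 0.0015 m and ((y of start_post in the frame of rack above 0 m and y of the grasp point in the frame of rack below -0.0115 m) or (not (y of start_post in the frame of rack above 0 m) and y of the grasp point in the frame of rack above 0.0115 m))).
It fails at once if another tin or thing on the counter is shifted by more than 25 mm (distance of any of pink_tin, yellow_tin, mug, bowl, sugar_jar, spoon, cup from where it was at the start of the episode above 0.025 m).
It also fails if it takes over 67 s, if anything falls off the work surface, if the arm or the gripper's body presses on something with over 40 N, if the wrist force passes 120 N, or if a joint passes its speed limit or range.

## Working session

There is one attempt and no reset: what is moved stays moved. The work goes in short steps, Python scripts to look and compute and a tool call to move; the robot and the scene stay as the last step left them, time stands still between calls to the robot, and variables do not carry over. Pictures are saved under pics/ and viewed, and the job is handed in when it is done.

Besides the shell and the picture viewer there is one more tool, called after "Emit:" in YAML: its name, and indented under it one key for each argument. step_arm: Moves the arm, as the interface text tells. Its arguments: {"type":"object","properties":{"series":{"type":"array"},"newtons":{"type":"number"}},"required":["series"]}

```bash
mkdir -p pics; ls; python3 - <<'E'
from workcell import env
import cv2
for n in ("scene","top"):
    c=env.read_camera(n)
    cv2.imwrite(f"pics/{n}0.png",cv2.cvtColor(c["frame"],cv2.COLOR_RGB2BGR))
    print(n,c["vertical_fov"],c["cx"],c["cy"],c["dist_coeffs"],c["camera_from_world"].round(3).tolist() if hasattr(c["camera_from_world"],'round') else c["camera_from_world"])
print(env.get_state(), env.grip_depth)
E
```

```text
pics
scene 47.61210624278738 254.57134755617219 197.55895791188559 [-0.11414716  0.          0.          0.          0.        ] [[0.201, 0.98, 0.0, -0.091], [0.821, -0.168, -0.546, -0.379], [-0.535, 0.11, -0.838, 1.4], [0.0, 0.0, 0.0, 1.0]]
top 55.75947048956503 259.0273585731717 197.4184489675602 [0.01995962 0.         0.         0.         0.        ] [[0.029, -1.0, -0.005, -0.012], [-0.981, -0.028, -0.19, 0.54], [0.19, 0.01, -0.982, 0.935], [0.0, 0.0, 0.0, 1.0]]
{'clock': 0.1, 'joint_pos': array([-1.39156675e+00,  3.13938302e-01,  4.50575017e-02,  1.30359850e+00,
       -1.44042428e-05,  1.43120263e+00]), 'qvel': array([ 2.70681969e-04, -3.04254496e-03,  2.23109581e-03,  9.44051688e-04,
        1.14780086e-03, -6.42274341e-05]), 'tau': array([ 2.16360342e-03, -4.81728566e+01,  2.99241900e+01,  1.28171584e-02,
       -1.35022583e-04, -7.03536003e-06]), 'tcp_pos': array([ 0.18013851, -0.54555682,  0.2304763 ]), 'orientation': array([-8.41180272e-04,  9.87320499e-01,  1.58737279e-01, -2.38761763e-05]), 'wrist_force': array([ 0.48666907,  0.14432755, -0.59328232]), 'ft_torque': array([-0.03827693, -0.01741314,  0.00918213]), 'finger_gap': 0.08562724741163305} 0.0187
```

View pics/scene0.png

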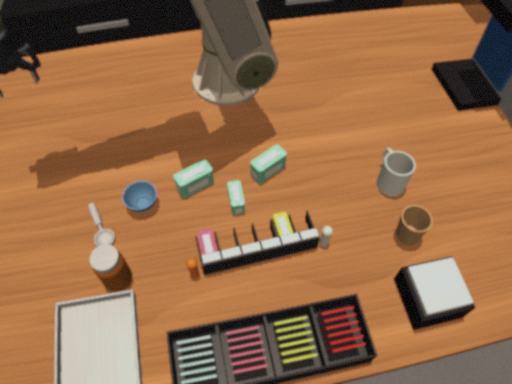

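View pics/top0.png

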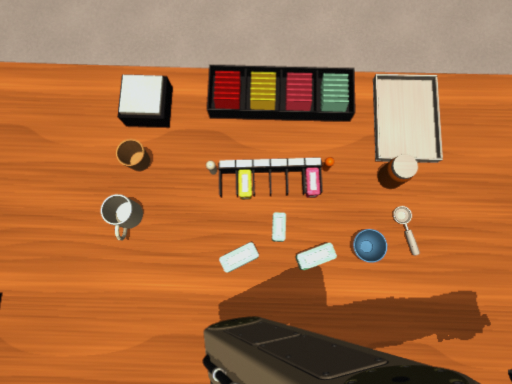

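Three mint tins appear in the top view: (239,257), (317,256) and (279,227). The one at (279,227) is the smallest. The orange post is at (330,161), so counting starts from the world −y end. Next I'll measure and take a close crop.

```bash
cat > h.py <<'E'
import numpy as np, cv2
from workcell import env
def K(c):
    f=192/np.tan(np.radians(c["vertical_fov"])/2); return np.array([[f,0,c["cx"]],[0,f,c["cy"]],[0,0,1]])
def ray(c,uv):
    u=cv2.undistortPoints(np.array(uv,float).reshape(-1,1,2),K(c),np.array(c["dist_coeffs"])).reshape(-1,2)
    T=np.array(c["camera_from_world"]);R=T[:3,:3]
    d=np.c_[u,np.ones(len(u))]@R; o=-R.T@T[:3,3]
    return o,d
def onz(c,uv,z):
    o,d=ray(c,uv); return (o+d*((z-o[2])/d[:,2])[:,None])[:,:2]
def proj(c,P):
    T=np.array(c["camera_from_world"]); 
    return cv2.projectPoints(np.array(P,float).reshape(-1,1,3),cv2.Rodrigues(T[:3,:3])[0],T[:3,3],K(c),np.array(c["dist_coeffs"]))[0].reshape(-1,2)
E
python3 - <<'E'
from h import *
for n,(x0,x1,y0,y1) in (("top",(200,360,140,280)),("scene",(160,345,130,285))):
    c=env.read_camera(n); im=c["frame"]; hsv=cv2.cvtColor(im,cv2.COLOR_RGB2HSV)
    cv2.imwrite(f"pics/{n}1.png",cv2.resize(cv2.cvtColor(im[y0:y1,x0:x1],cv2.COLOR_RGB2BGR),None,fx=4.2 if n=="top" else 3.8,fy=4.2 if n=="top" else 3.8,interpolation=cv2.INTER_CUBIC))
    roi=np.zeros(im.shape[:2],np.uint8);roi[y0:y1,x0:x1]=1
    for nm,lo,hi in (("mint",(65,15,120),(100,255,255)),("white",(0,0,190),(180,40,255)),("pink",(160,90,120),(179,255,255)),("yellow",(22,120,120),(35,255,255)),("orange",(5,215,200),(14,255,255))):
        m=cv2.inRange(hsv,lo,hi)*roi
        k,l,s,ce=cv2.connectedComponentsWithStats(m)
        for i in range(1,k):
            if s[i,4]>25:
                pts=np.argwhere(l==i)[:,::-1].astype(np.float32)
                r=cv2.minAreaRect(pts)
                print(n,nm,s[i].tolist(),ce[i].round(1),"rect",np.round(r[0],1),np.round(r[1],1),round(r[2],1),"z44",onz(c,ce[i],.044)[0].round(4))
E
```

```text
top mint [273, 213, 12, 28, 204] [278.5 226.4] rect [278.5 226.5] [27. 11.] 90.0 z44 [ 0.4632 -0.0517]
top mint [220, 243, 38, 29, 349] [237.7 257.3] rect [238.5 257. ] [15.7 35.8] 63.4 z44 [0.3778 0.055 ]
top mint [297, 243, 39, 26, 360] [316.  255.8] rect [315.7 256.1] [16.2 37. ] 69.4 z44 [ 0.3877 -0.1527]
top white [254, 159, 15, 7, 94] [261.3 162.3] rect [261. 162.] [ 6. 14.] 90.0 z44 [ 6.413e-01 -4.000e-04]
top white [271, 159, 15, 7, 97] [278.1 161.8] rect [278. 162.] [ 6. 14.] 90.0 z44 [ 0.6439 -0.0471]
top white [289, 158, 15, 7, 89] [295.9 161.5] rect [296. 161.] [ 6. 14.] 90.0 z44 [ 0.6464 -0.0969]
top white [306, 158, 15, 7, 95] [312.5 160.9] rect [313. 161.] [14.  6.] 0.0 z44 [ 0.6494 -0.143 ]
top white [220, 160, 14, 7, 89] [226.8 163.3] rect [226.5 163. ] [ 6. 13.] 90.0 z44 [0.6357 0.096 ]
top white [237, 160, 15, 7, 101] [243.8 162.9] rect [244. 163.] [ 6. 14.] 90.0 z44 [0.6383 0.0485]
top white [310, 172, 7, 18, 99] [312.7 180.8] rect [312.6 180.6] [17.   5.8] 85.6 z44 [ 0.5921 -0.1437]
top white [242, 174, 6, 18, 89] [244.6 182.7] rect [244.5 182.5] [17.  5.] 90.0 z
[... 1530 characters left out ...]
2] rect [308.9 233.1] [ 7.1 16.3] 77.5 z44 [0.6158 0.1001]
scene white [203, 234, 17, 28, 258] [209.  249.6] rect [211.  247.5] [27. 16.] 90.0 z44 [ 0.611  -0.1417]
scene white [262, 238, 18, 10, 122] [270.4 242.4] rect [270.5 242.3] [ 7.2 17.2] 77.5 z44 [0.6213 0.004 ]
scene white [242, 243, 18, 10, 123] [250.6 247.1] rect [250.7 247.1] [ 7.2 17. ] 77.5 z44 [ 0.6242 -0.0444]
scene white [222, 247, 18, 11, 126] [230.6 251.8] rect [230.6 251.9] [ 7.3 17.2] 76.0 z44 [ 0.6267 -0.0929]
scene pink [198, 229, 19, 25, 146] [206.3 239.3] rect [206.8 240.7] [22.3 14.5] 77.0 z44 [ 0.5828 -0.1439]
scene yellow [273, 212, 21, 24, 168] [281.3 221.4] rect [282.1 222.8] [23.1 15.5] 71.6 z44 [0.5706 0.0427]
```

View pics/top1.png

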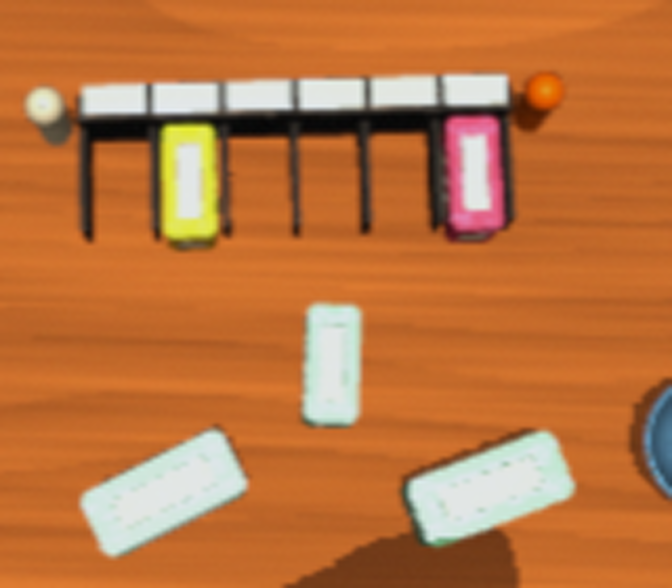

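View pics/scene1.png

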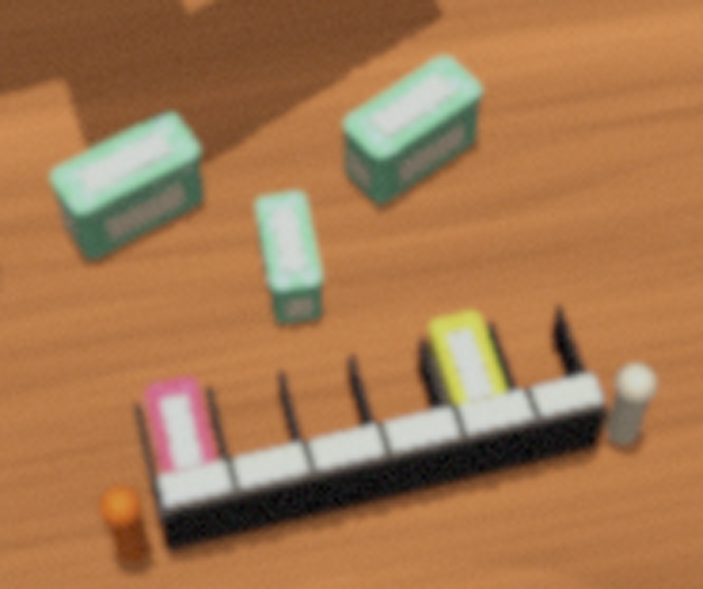

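```bash
python3 - <<'E'
from h import *
ct=env.read_camera("top"); cs=env.read_camera("scene")
# rail cells centroids at z=.071
T=[(226.8,163.3),(243.8,162.9),(261.3,162.3),(278.1,161.8),(295.9,161.5),(312.5,160.9)]
P=onz(ct,T,.071);print(P.round(4))
y=np.array([117.5,70.5,23.5,-23.5,-70.5,-117.5])/1e3
A=np.c_[np.ones(6),y]
co=np.linalg.lstsq(A,P,rcond=None)[0];print("mid",co[0],"yaxis",co[1],np.linalg.norm(co[1]),np.abs(A@co-P).max())
S=[(308.8,233.2),(270.4,242.4),(250.6,247.1),(230.6,251.8)];ys=y[[0,2,3,4]]
P2=onz(cs,S,.071);A=np.c_[np.ones(4),ys];co2=np.linalg.lstsq(A,P2,rcond=None)[0];print(P2.round(4),"mid",co2[0],co2[1])
print("orange",onz(ct,[(329.7,160.9)],.07),onz(cs,[(193,264)],.07))
# mint box at top face
for c,b in ((ct,(278.6,226.4)),(cs,(235.4,192.9))): print(onz(c,[b],.044))
E
```

```text
[[ 6.279e-01  9.310e-02]
 [ 6.303e-01  4.700e-02]
 [ 6.333e-01 -5.000e-04]
 [ 6.360e-01 -4.610e-02]
 [ 6.382e-01 -9.430e-02]
 [ 6.411e-01 -1.393e-01]]
mid [ 0.63446357 -0.02337251] yaxis [-0.05606995  0.99169045] 0.9932742750841901 0.0010543682568384255
[[ 6.294e-01  9.340e-02]
 [ 6.347e-01  2.000e-04]
 [ 6.374e-01 -4.690e-02]
 [ 6.400e-01 -9.380e-02]] mid [ 0.63600845 -0.02348733] [-0.05649275  0.99580972]
orange [[ 0.64265438 -0.18608669]] [[ 0.65271445 -0.18190839]]
[[ 0.46314326 -0.05200416]]
[[ 0.46564887 -0.05230016]]
```

The crops confirm it. The rail cells and gaps show pink in gap 1 and yellow in gap 5 counted from the orange post, so gap 3 is empty. The small tin at top (279,227) is 76×34 mm and is the one to push; the two big tins are look-alikes. First I'll move above the start of the rail with the gripper shut.

Emit:
step_arm:
  series:
    - [[5,4.3,0],-0.05,255]
    - [[10.5,9,0],-0.1,255]
    - [[16,13.8,0],-0.15,255]
    - [[21,18,0],-0.2,255]
    - [[26,22.4,0],-0.262,255]
  newtons: 40

```text
clock: 0.92
tcp_pos: [0.4183, -0.3407, 0.2311]
orientation: [-0.0, 1.0, 0.027, 0.0]
wrist_force: [0.7, -0.5, 0.2]
finger_gap: 0.0003
```

Emit:
step_arm:
  series:
    - [[5.5,4.7,0],0,255]
    - [[11,9.5,0],0,255]
    - [[16.5,14.2,-3],0,255]
    - [[20.5,17.7,-6],0,255]
    - [[22.4,19.3,-9],0,255]

```text
clock: 1.55
tcp_pos: [0.6392, -0.1512, 0.1473]
orientation: [0.001, 1.0, 0.028, 0.002]
wrist_force: [-0.1, -1.1, 0.4]
finger_gap: -0.0003
```

Emit:
step_arm:
  series:
    - [[0,0,0],0,255]
    - [[0,0,0],0,255]

```text
clock: 1.8
tcp_pos: [0.639, -0.1511, 0.1474]
orientation: [0.001, 1.0, 0.028, 0.001]
wrist_force: [-0.4, -1.0, 0.8]
finger_gap: 0.0002
```

```bash
python3 - <<'E'
from h import *
s=env.get_state();print(s["tcp_pos"],s["orientation"],s["wrist_force"],s["clock"])
for n in("top","scene"):
    c=env.read_camera(n);cv2.imwrite(f"pics/{n}2.png",cv2.cvtColor(c["frame"],cv2.COLOR_RGB2BGR))
E
```

```text
[ 0.63897286 -0.15114553  0.14736695] [6.99377050e-04 9.99605685e-01 2.80364099e-02 1.39477426e-03] [-0.40958033 -0.98480894  0.83722344] 1.8
```

Emit:
step_arm:
  series:
    - [[0.3,0.3,-2.5],0,255]
    - [[0.3,0.3,-5],0,255]
    - [[0.3,0.3,-6.7],0,255]
    - [[0.3,0.3,-6.7],0,255]
    - [[0.3,0.3,-6.7],0,255]

```text
clock: 2.52
tcp_pos: [0.6426, -0.1501, 0.0832]
orientation: [0.001, 1.0, 0.027, 0.003]
wrist_force: [1.1, -0.6, 0.5]
finger_gap: -0.0003
```

```bash
python3 - <<'E'
from h import *
s=env.get_state();print(s["tcp_pos"],s["orientation"],s["wrist_force"],s["clock"])
out=[]
for n,(x0,x1,y0,y1) in (("top",(200,360,130,210)),("scene",(160,345,200,285))):
    c=env.read_camera(n);out.append(cv2.resize(cv2.cvtColor(c["frame"][y0:y1,x0:x1],cv2.COLOR_RGB2BGR),(700,290),interpolation=cv2.INTER_CUBIC))
cv2.imwrite("pics/both3.png",np.vstack(out))
E
```

```text
[ 0.64263492 -0.15006413  0.08321667] [0.00144191 0.99963476 0.02676605 0.00344296] [ 1.10698034 -0.57593035  0.49685787] 2.525
```

View pics/both3.png

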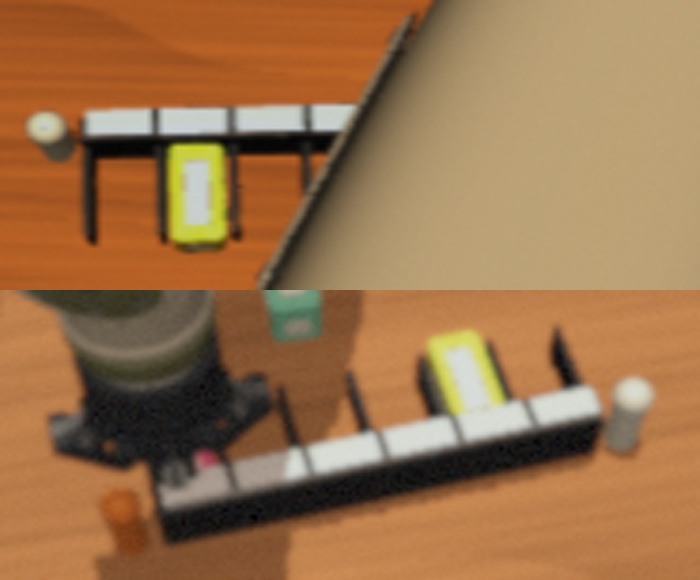

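The fingertips are over the first rail cell beside the orange post (scene crop about (185,475)), with nothing blocking. Now I'll press down gently.

Emit:
step_arm:
  series:
    - [[0,0.3,-0.7],0,255]
    - [[0,0.3,-1.3],0,255]
    - [[0,0.3,-1.5],0,255]
    - [[0,0.3,-1.5],0,255]

```text
clock: 3.12
tcp_pos: [0.6431, -0.1466, 0.0683]
orientation: [0.001, 1.0, 0.027, 0.004]
wrist_force: [-0.3, 1.4, 2.0]
finger_gap: -0.0001
```

Emit:
step_arm:
  series:
    - [[-0.1,0.3,-0.15],0,255]
    - [[-0.2,1.4,-0.15],0,255]
    - [[-0.3,2.5,-0.15],0,255]
    - [[-0.3,3.6,-0.15],0,255]
    - [[-0.4,4.7,-0.15],0,255]

```text
clock: 3.75
tcp_pos: [0.6391, -0.0986, 0.0669]
orientation: [0.001, 1.0, 0.027, 0.004]
wrist_force: [0.1, -1.2, 2.3]
finger_gap: 0.0004
```

Emit:
step_arm:
  series:
    - [[0,1.0,0],0,255]
    - [[-0.1,2.1,0],0,255]
    - [[-0.2,3.2,0],0,255]
    - [[-0.3,4.3,0],0,255]
    - [[-0.3,5.2,0],0,255]

```text
clock: 4.38
tcp_pos: [0.6359, -0.0458, 0.0669]
orientation: [0.001, 1.0, 0.027, 0.004]
wrist_force: [-0.2, -1.4, 1.9]
finger_gap: -0.0001
```

Emit:
step_arm:
  series:
    - [[0,0.1,0],0,255]
    - [[0,0.1,0],0,255]

```text
clock: 4.62
tcp_pos: [0.6358, -0.0442, 0.0668]
orientation: [0.001, 1.0, 0.028, 0.004]
wrist_force: [-0.2, 1.1, 2.8]
finger_gap: 0.0
```

```bash
python3 - <<'E'
from h import *
s=env.get_state();print(s["tcp_pos"],s["orientation"],s["wrist_force"],s["clock"])
out=[]
for n,(x0,x1,y0,y1) in (("top",(200,360,130,210)),("scene",(160,345,200,285))):
    c=env.read_camera(n);out.append(cv2.resize(cv2.cvtColor(c["frame"][y0:y1,x0:x1],cv2.COLOR_RGB2BGR),(700,290),interpolation=cv2.INTER_CUBIC))
cv2.imwrite("pics/both4.png",np.vstack(out))
E
```

```text
[ 0.6357922  -0.04415185  0.06679715] [7.65108593e-04 9.99610590e-01 2.76550215e-02 3.64447307e-03] [-0.21111528  1.13879992  2.75244224] 4.625
```

View pics/both4.png

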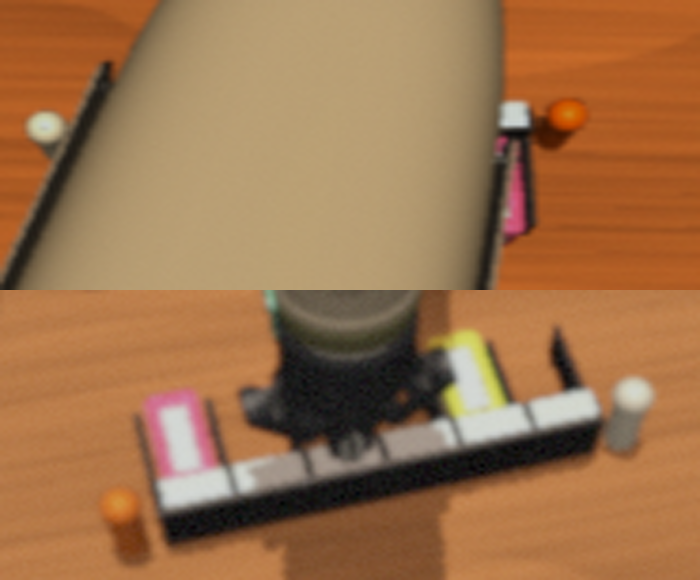

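The fingertip is on the third cell with the rail pressed about 4 mm. I'll lift off, and meanwhile check the clearance of the hand's knuckles over the big tins.

Emit:
step_arm:
  series:
    - [[0,0,2],0,255]
    - [[0,0,6],0,255]
    - [[0,0,10],0,255]
    - [[-5,-0.3,12],0,255]
    - [[-10,-0.6,12],0,255]

```text
clock: 5.35
tcp_pos: [0.536, -0.0509, 0.1881]
orientation: [0.001, 1.0, 0.027, 0.005]
wrist_force: [-0.1, -0.6, -0.2]
finger_gap: 0.0002
```

```bash
python3 - <<'E'
from h import *
c=env.read_camera("scene")
o,d=ray(c,[(230,232.2),(275,223.4)])
for q in d:
    t=(0.636-o[0])/q[0];print("knuckle",o+t*q)
# big tins: top rim vs base points
f=lambda x,y:(160+x/3.8,130+y/3.8)
for nm,top,bot in (("R",(68,195),(93,258)),("L",(355,140),(383,203)),("Rr",(200,148),(202,188)),("small",(275,293),(280,322))):
    g=onz(c,[f(*bot)],0)[0]
    z=[(abs(proj(c,[(*g,h)])[0][1]-f(*top)[1]),h) for h in np.arange(.02,.1,.001)]
    print(nm,g,min(z))
s=env.get_state();print(s["tcp_pos"],s["clock"])
E
```

```text
knuckle [ 0.636      -0.09041389  0.15582334]
knuckle [0.636      0.00712034 0.15910585]
R [ 0.42494782 -0.18418973] (np.float64(0.07365608555630843), np.float64(0.07600000000000005))
L [0.41982817 0.02414839] (np.float64(0.05828205003589915), np.float64(0.07400000000000005))
Rr [ 0.38090513 -0.10037132] (np.float64(0.04487130058126354), np.float64(0.04800000000000003))
small [ 0.5023337  -0.06504807] (np.float64(0.08212709619041902), np.float64(0.03700000000000002))
[ 0.52626894 -0.04942759  0.18541756] 5.4
```

```bash
python3 - <<'E'
from h import *
c=env.read_camera("top")
im=cv2.imread("pics/top0.png");hsv=cv2.cvtColor(im,cv2.COLOR_BGR2HSV)
m=cv2.inRange(hsv,(60,8,150),(105,255,255))|cv2.inRange(hsv,(0,0,190),(180,40,255))
k,l,s,ce=cv2.connectedComponentsWithStats(m);i=l[226,278]
p=np.argwhere(l==i)[:,::-1].astype(float);w=onz(c,p,.044)
print(w.mean(0)); q=w-w.mean(0);e,v=np.linalg.eigh(q.T@q);a=v[:,1]*np.sign(v[0,1]);print("yaw",np.arctan2(a[1],a[0]),w.min(0),w.max(0))
for b in ((237,257),(316,256)):
    p=np.argwhere(l==l[b[1],b[0]])[:,::-1];w=onz(c,p.astype(float),.06);print(w.min(0),w.max(0))
E
```

```text
[ 0.46318214 -0.05235494]
yaw -0.02025729076271166 [ 0.4263353  -0.06903337] [ 0.50007907 -0.0364658 ]
[0.34141895 0.00370183] [0.41552439 0.1001285 ]
[ 0.3524163  -0.20234041] [ 0.42152521 -0.10070325]
```

Emit:
step_arm:
  series:
    - [[-4,-0.2,0],0,255]
    - [[-9,-0.4,0],0,255]
    - [[-13.1,-0.6,0],0,255]
    - [[-13.1,-0.6,-3],0,255]
    - [[-13.1,-0.6,-5],0,255]

```text
clock: 6.08
tcp_pos: [0.3979, -0.0558, 0.1348]
orientation: [-0.0, 1.0, 0.026, 0.0]
wrist_force: [0.4, -0.4, -0.2]
finger_gap: -0.0001
```

Emit:
step_arm:
  series:
    - [[0,0,0],0,255]
    - [[0,0,0],0,255]

```text
clock: 6.32
tcp_pos: [0.3983, -0.056, 0.1352]
orientation: [-0.0, 1.0, 0.026, 0.0]
wrist_force: [-0.5, 0.3, -0.1]
finger_gap: -0.0003
```

Emit:
step_arm:
  series:
    - [[-0.4,0.1,-4],0,255]
    - [[-0.4,0.1,-8],0,255]
    - [[-0.4,0.1,-11],0,255]
    - [[-0.4,0.1,-12.2],0.004,255]
    - [[-0.4,0.1,-12.2],0.004,255]

```text
clock: 6.95
tcp_pos: [0.3946, -0.0551, 0.0133]
orientation: [-0.0, 1.0, 0.028, -0.0]
wrist_force: [0.1, 0.7, 0.6]
finger_gap: 0.0001
```

```bash
python3 - <<'E'
from h import *
s=env.get_state();print(s["tcp_pos"],s["orientation"],s["wrist_force"],s["clock"])
out=[]
for n,(x0,x1,y0,y1) in (("top",(200,360,140,280)),("scene",(160,345,130,285))):
    c=env.read_camera(n);out.append(cv2.resize(cv2.cvtColor(c["frame"][y0:y1,x0:x1],cv2.COLOR_RGB2BGR),(400,350),interpolation=cv2.INTER_CUBIC))
cv2.imwrite("pics/both5.png",np.hstack(out))
E
```

```text
[ 0.39455644 -0.05508495  0.01332488] [-3.04597148e-04  9.99597134e-01  2.83809355e-02 -1.36001123e-05] [0.05240207 0.66075007 0.63786708] 6.95
```

View pics/both5.png

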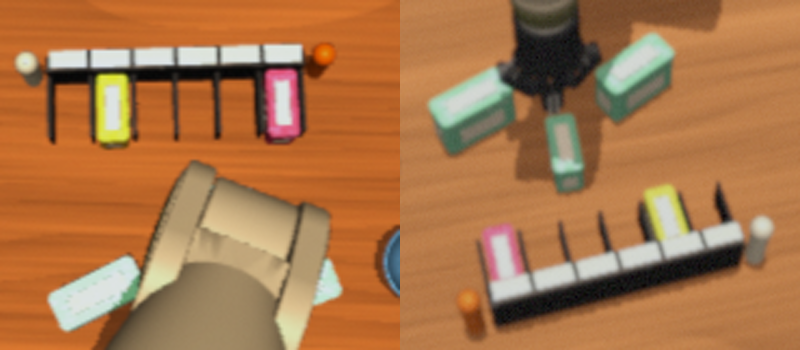

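Emit:
step_arm:
  series:
    - [[1.0,0.05,0],0,255]
    - [[1.9,0.1,0],0,255]
    - [[2.7,0.1,0],0,255]
    - [[3.5,0.07,0],0,255]
    - [[4.3,0.04,0],0,255]

```text
clock: 7.68
tcp_pos: [0.4387, -0.0549, 0.0141]
orientation: [-0.0, 1.0, 0.028, 0.001]
wrist_force: [-1.5, -0.3, 0.9]
finger_gap: 0.0002
```

```bash
cat > look.py <<'E'
from h import *
import sys
s=env.get_state();print(s["tcp_pos"].round(4),s["orientation"].round(4),s["wrist_force"].round(1),s["clock"])
c=env.read_camera("scene");im=c["frame"];hsv=cv2.cvtColor(im,cv2.COLOR_RGB2HSV)
cv2.imwrite(f"pics/{sys.argv[1]}.png",cv2.resize(cv2.cvtColor(im[150:280,180:340],cv2.COLOR_RGB2BGR),(800,600)[0:2] if 0 else (720,585),interpolation=cv2.INTER_CUBIC))
E
python3 look.py s6
```

```text
[ 0.4387 -0.0549  0.0141] [-0.000e+00  9.996e-01  2.840e-02  7.000e-04] [-1.5 -0.3  0.9] 7.675
```

View pics/s6.png

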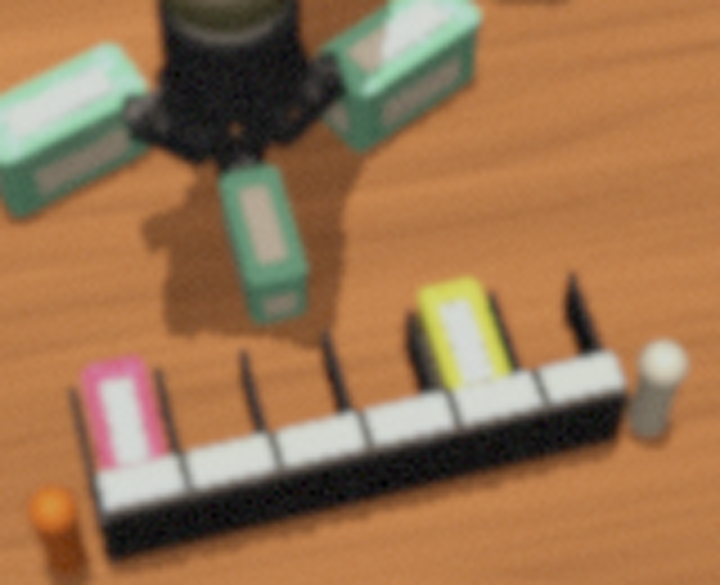

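```bash
cat > rk.py <<'E'
from h import *
O=np.array([.5552,-.0279]);X=np.array([.9984,.0565]);Y=np.array([-.0565,.9984])
def rack(w): return np.c_[(w-O)@X,(w-O)@Y]
def pic(c,pts,z): return rack(onz(c,[(180+x/4.5-.4,150+y/4.5-.4) for x,y in pts],z))*1000
E
python3 - <<'E'
from rk import *
c=env.read_camera("scene")
print(pic(c,[(222,182),(249,287),(304,268),(280,172)],.044).round(1))
print("fins",pic(c,[(243,355),(326,335)],.038).round(1), "tins",pic(c,[(86,372),(160,360),(420,290),(486,283)],.044).round(1))
print(rack(env.get_state()["tcp_pos"][None,:2])*1000)
E
```

```text
[[-103.6  -33.3]
 [ -31.9  -34.6]
 [ -36.    -2.3]
 [-101.8    0.3]]
fins [[  5.5 -47.1]
 [  4.9  -0.5]] tins [[  -2.5 -131.4]
 [   0.4  -91.5]
 [  -6.    55.7]
 [  -1.1   92.1]]
[[-116.7317082   -20.70333242]]
```

Emit:
step_arm:
  series:
    - [[0.6,-0.08,0],0,255]
    - [[1.2,-0.16,0],0,255]
    - [[1.8,-0.24,0],0,255]
    - [[2.4,-0.3,0],0,255]

```text
clock: 8.28
tcp_pos: [0.4642, -0.0583, 0.0143]
orientation: [0.0, 1.0, 0.028, 0.002]
wrist_force: [0.1, 1.0, -0.3]
finger_gap: 0.0002
```

```bash
python3 look.py s7
```

```text
[ 0.4642 -0.0583  0.0143] [2.000e-04 9.996e-01 2.840e-02 1.700e-03] [ 0.1  1.  -0.3] 8.275
```

View pics/s7.png

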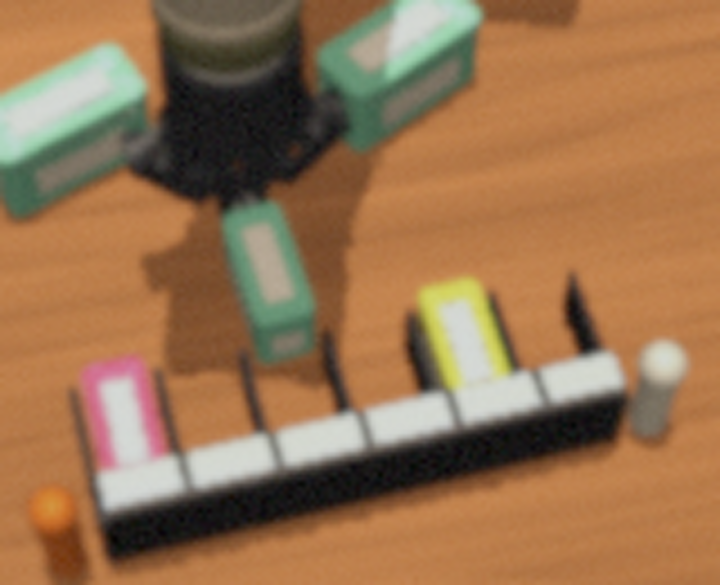

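```bash
cat >tin.py <<'E'
from rk import *
c=env.read_camera("scene");hsv=cv2.cvtColor(c["frame"],cv2.COLOR_RGB2HSV)
m=cv2.inRange(hsv,(65,60,40),(100,255,255)); m[:192]=0
# side-silhouette: per row left/right columns; keep comp closed
m=cv2.morphologyEx(m,cv2.MORPH_CLOSE,np.ones((9,9)))
k,l,s,ce=cv2.connectedComponentsWithStats(m);i=1+np.argmax(s[1:,4]*(s[1:,0]>215))
h=cv2.convexHull(np.argwhere(l==i)[:,::-1].astype(np.int32)).reshape(-1,2)
print(s[i]);q=rack(onz(c,h.astype(float),.044))*1000
for a,b in zip(h,q.round(1)):print(a,b)
E
python3 tin.py; python3 -c "
from rk import *
c=env.read_camera('scene')
print(pic(c,[(226,220),(256,325),(258,327),(313,308),(284,208),(280,200)],.044).round(1))
print(pic(c,[(262,362),(312,345)],0).round(1))"
```

```text
[230 196  19  33 352]
[248 222] [ 0.1 -9.4]
[239 228] [ 10.8 -34.6]
[238 228] [ 10.2 -37. ]
[231 206] [-55.3 -39.1]
[230 198] [-79.2 -36.1]
[230 197] [-82.1 -35.4]
[236 196] [-81.2 -20. ]
[238 196] [-79.9 -15.1]
[240 197] [-75.7 -10.9]
[241 198] [-72.1  -9.2]
[244 205] [-49.9  -6.9]
[248 217] [-13.6  -5.9]
[[-77.9 -36.9]
 [ -7.5 -36.5]
 [ -6.  -35.7]
 [-10.   -3.9]
 [-77.4  -3.4]
 [-83.2  -4.3]]
[[ -8.3 -34.4]
 [-11.8  -4.5]]
```

Emit:
step_arm:
  series:
    - [[0.7,-0.03,0],0,255]
    - [[1.3,-0.06,0],0,255]
    - [[2.0,-0.08,0],0,255]
    - [[2.7,-0.05,0],0,255]
    - [[3.4,-0.01,0],0,255]

```text
clock: 9.05
tcp_pos: [0.4988, -0.0584, 0.0144]
orientation: [0.0, 1.0, 0.029, 0.002]
wrist_force: [-0.9, -0.3, 0.9]
finger_gap: -0.0002
```

```bash
python3 look.py s8
```

```text
[ 0.4988 -0.0584  0.0144] [3.000e-04 9.996e-01 2.850e-02 1.800e-03] [-0.9 -0.3  0.9] 9.05
```

View pics/s8.png

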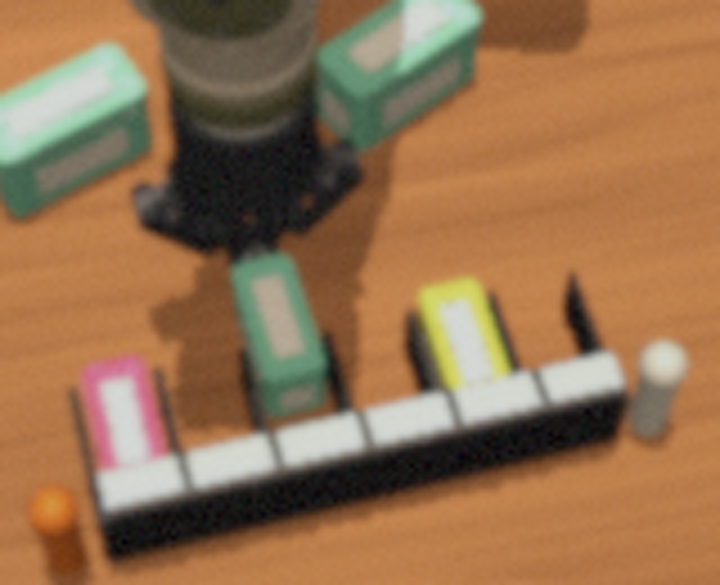

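The tin is inside gap 3 between its fins (crop x 245–335), straight. I'll push on.

Emit:
step_arm:
  series:
    - [[0.8,0.05,0],0,255]
    - [[1.6,0.1,0],0,255]
    - [[2.3,0.14,0],0,255]
    - [[3.0,0.18,0],0,255]
    - [[3.4,0.2,0],0,255]

```text
clock: 9.72
tcp_pos: [0.5346, -0.0565, 0.0145]
orientation: [0.0, 1.0, 0.029, 0.003]
wrist_force: [-0.6, 0.8, 0.6]
finger_gap: -0.0001
```

Emit:
step_arm:
  series:
    - [[0.2,0.01,0],0,255]
    - [[0.4,0.02,0],0,255]
    - [[0.6,0.03,0],0,255]

```text
clock: 10.1
tcp_pos: [0.5406, -0.0562, 0.0145]
orientation: [0.0, 1.0, 0.029, 0.003]
wrist_force: [0.2, -0.4, 0.4]
finger_gap: -0.0002
```

```bash
python3 look.py s9
```

```text
[ 0.5406 -0.0562  0.0145] [4.000e-04 9.996e-01 2.860e-02 2.700e-03] [ 0.2 -0.4  0.4] 10.1
```

View pics/s9.png

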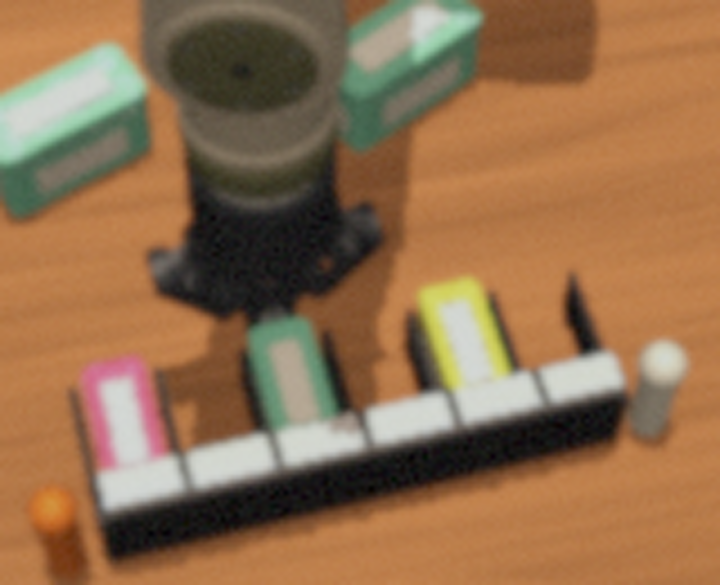

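Emit:
step_arm:
  series:
    - [[0.1,0,0],0,255]
    - [[0.2,0.01,0],0,255]
    - [[0.2,0.01,0],0,255]

```text
clock: 10.52
tcp_pos: [0.5417, -0.0562, 0.0144]
orientation: [0.0, 1.0, 0.028, 0.002]
wrist_force: [-5.1, -0.3, 3.9]
finger_gap: -0.0001
```

Emit:
step_arm:
  series:
    - [[0.1,0,0],0,255]
    - [[0.2,0.01,0],0,255]
    - [[0.2,0.01,0],0,255]

```text
clock: 10.9
tcp_pos: [0.5417, -0.0561, 0.0142]
orientation: [0.001, 1.0, 0.028, -0.0]
wrist_force: [-7.5, -1.3, 7.0]
finger_gap: 0.0002
```

The force rose to 7.5 N with no further travel, so the tin is against the wall. Now I'll back off, rise, and retreat.

Emit:
step_arm:
  series:
    - [[-0.8,-0.04,0],0,255]
    - [[-2.5,-0.14,0],0,255]
    - [[-4,-0.22,2],0,255]
    - [[-4,-0.22,7],0,255]
    - [[-4,-0.22,13],0,255]

```text
clock: 11.52
tcp_pos: [0.5012, -0.0581, 0.1448]
orientation: [0.0, 1.0, 0.028, -0.0]
wrist_force: [1.0, -0.4, -0.2]
finger_gap: 0.0001
```

Emit:
step_arm:
  series:
    - [[-4,-4,3],0,255]
    - [[-8,-9,6],0,255]
    - [[-12,-14,8],0,255]
    - [[-14,-19,8],0,255]
    - [[-16,-24,8],0,255]

```text
clock: 12.15
tcp_pos: [0.3409, -0.3003, 0.2261]
orientation: [0.002, 1.0, 0.028, 0.001]
wrist_force: [1.0, -1.0, -0.5]
finger_gap: -0.0001
```

Emit:
step_arm:
  series:
    - [[-4,-5,0],0,255]
    - [[-8,-9,0],0,255]
    - [[-11,-14,0],0,255]
    - [[-14,-18,0],0,255]
    - [[-14,-18,0],0,255]

```text
clock: 12.78
tcp_pos: [0.199, -0.4836, 0.2257]
orientation: [0.003, 1.0, 0.026, 0.002]
wrist_force: [0.5, 0.1, 0.1]
finger_gap: -0.0
```

```bash
python3 look.py s10; python3 - <<'E'
from rk import *
c=env.read_camera("top")
cv2.imwrite("pics/top10.png",cv2.cvtColor(c["frame"],cv2.COLOR_RGB2BGR))
im=c["frame"];hsv=cv2.cvtColor(im,cv2.COLOR_RGB2HSV)
m=cv2.inRange(hsv,(60,8,120),(105,255,255))|cv2.inRange(hsv,(0,0,190),(180,40,255))
m[:167]=0;m[205:]=0;m[:,:268]=0;m[:,290:]=0
k,l,s,ce=cv2.connectedComponentsWithStats(m);i=1+np.argmax(s[1:,4]);p=np.argwhere(l==i)[:,::-1].astype(float);w=rack(onz(c,p,.044))
print("tin centre rack",w.mean(0),w.min(0),w.max(0));q=w-w.mean(0);e,v=np.linalg.eigh(q.T@q);print("angle",np.arctan(v[1,1]/v[0,1]))
a=cv2.cvtColor(cv2.imread("pics/top0.png"),cv2.COLOR_BGR2HSV)
for nm,lo,hi in(("pink",(160,90,120),(179,255,255)),("yellow",(22,120,120),(35,255,255)),("blue",(95,120,60),(115,255,255))):
    for H in(a,hsv):
        mm=cv2.moments(cv2.inRange(H[140:275,90:430],lo,hi),True);print(nm,mm["m10"]/mm["m00"]+90,mm["m01"]/mm["m00"]+140)
E
```

```text
[ 0.199  -0.4836  0.2257] [0.0028 0.9997 0.0259 0.0016] [0.5 0.1 0.1] 12.775
tin centre rack [ 0.03114152 -0.02595357] [-0.00725929 -0.04333872] [ 0.06996779 -0.0084279 ]
angle 0.010113149724401789
pink 312.41525423728814 181.27118644067798
pink 312.41525423728814 181.27118644067798
yellow 244.34509803921569 183.37254901960785
yellow 244.34765625 183.421875
blue 370.6766666666667 245.30666666666667
blue 370.75757575757575 245.25757575757575
```

View pics/s10.png

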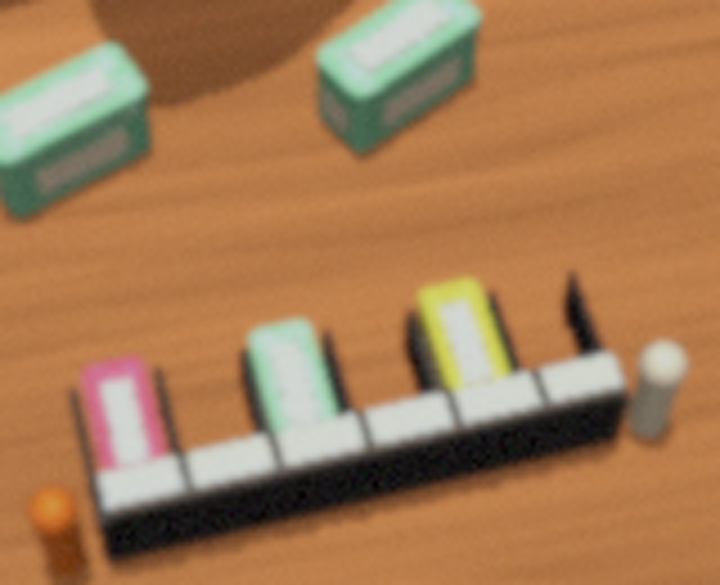

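View pics/top10.png

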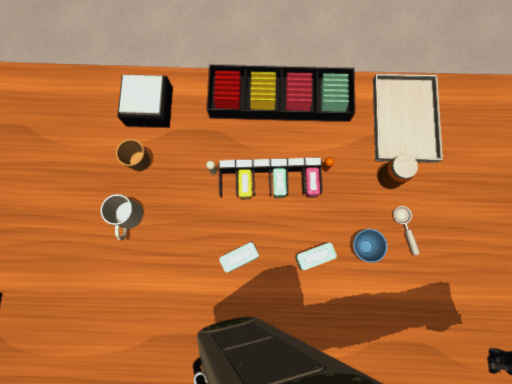

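The tin stands home in gap 3 (top view (280,182)), level with the pink and yellow tins. Nothing else has moved, the rail is up, and the arm is clear. I'm handing in.

```bash
python3 -c "
from workcell import env
print(env.hand_in())"
```

```text
the job is handed in; nothing more can be done
None
```

The job is handed in, and my last checks found nothing wrong; `env.hand_in()` reports no verdict. It took about 13 s of the 67 s allowed.

- **Rail run:** with the gripper shut, I touched down on the rail beside the orange post. I slid along it about 3–4 mm pressed, past gaps 1 and 2, stopped at gap 3 and lifted off. I had no direct reading of the rail; the press depth comes from fingertip height and force (about 2–3 N).
- **Tin push:** I pushed the smallest mint tin low from behind into gap 3. At the wall the force rose to about 7.5 N with no further travel, so I backed off.
- **Final position:** the top camera puts the tin at rack x = 31 mm, y = −26 mm, turned about 0.01 rad. The step limits are 27–36 mm, −31.5 to −15.5 mm and 0.12 rad. The two cameras differed by about 1.5–2.5 mm during the work, within or close to the stated calibration.
- **Everything else:** the pink tin, yellow tin and bowl measured within 0.1 pixel of where they started. The mug, cup, jar and spoon I checked only by eye, and they look unmoved. The arm finished clear and the rail looks up.

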